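# Hang the power module plumb and load it through the test dock's spring gate

### The arm

A 7-joint arm with a two-finger parallel gripper is mounted at the origin on the work surface. World frame = base frame: x ahead of the robot, y to its left, z up, the work surface at z = 0. Lengths are in m, angles in rad, forces in N, time in s.
With the tool pointing down it reaches from about 0.4 to 0.85 m from the base axis. Payload 4.5 kg.
Tool frame: the origin (TCP) lies between the finger pads; the fingertips stand r.tip_reach ahead of it and the grasp point (between the pads) lies 11 mm behind it (r.tip_reach is the distance from the TCP to the fingertips, in m); z points along the fingers, y is the line along which they close (so a half turn about z gives the same grasp; the last joint's range is limited). The gripper opens to 88 mm and grips with 3 to 60 N. Pads are 18 mm wide; open, the fingers measure 123 mm over their backs; the gripper's body (75 mm by 187 mm) begins 45 mm behind the grasp point.
Start: joints at [1.136, 0.689, -0.195, 1.565, 0.157, 0.902, -0.215], TCP at [0.282, -0.558, 0.247] pointing down, gripper open.
Joint ranges: [-3.01, 3.01], [-0.46, 2.08], [-1.47, 1.51], [0.13, 2.56], [-1, 4.14], [0.04, 2.09], [-2.66, 2.66]. Speed limits (rad/s): [2.57, 2.57, 3.14, 3.14, 3.14, 3.14, 3.14].

### API

Orientations are given as a unit quaternion [x, y, z, w].
In Python, from plant import r, vision, workorder gives the robot as it stands.
- The arm moves only by the tool drive_tool, never from a script. Its argument "targets" is a list of rows, each an object of numbers: "tx", "ty", "tz": the shift along the world's x, y, z in units of 0.03 m (1.0 is 0.03 m); "wx", "wy", "wz": the turn, a rotation vector about the world's x, y, z in units of 60 degrees (1.0 is 60 degrees); "claw": the opening, from -1 (shut) to 1 (fully open). A call has exactly 8 rows; each row shifts and turns the commanded pose from where the row before left it; what a row does not reach is not made up. A row lasts 1/10 s, in which the tool goes at most 50 mm and 8.59 degrees, less where a joint would pass 70% of its speed; a pose out of reach is approached as far as the arm can. A call with a number of a shift or a turn outside -1 to 1 is refused whole. A call with a gripper value outside its range is refused whole. The fingers move at their own pace and stop on an object; "force" is the grip in N (left out, the last holds). Time passes only in rows, so rows that do not move let the fingers close, or fill a call up. It gives the time, the measured TCP pose, the force, the opening and the grip force at its end, in the units of the state.
- r.get_state(): the state, without advancing time (a new reading comes with each control period).
- vision.snapshot(name): name is "scene" or "top" or "wrist"; returns a dict with "image" (480x640x3 uint8, blue, green, red), "range_z" (480x640 float32, m along the optical axis (not along the pixel's ray), 0 where there is no reading), "K" (3x3 intrinsics, pixels), "cam_to_world" (4x4, takes a point from camera to world coordinates). Camera axes: x right, y up, looking along -z (the intrinsics and any distortion apply to the point x, -y, -z); pixel columns grow to the right and rows downward; lengths in m; the calibration is good to about 2 mm. The wrist camera is an equidistant fisheye: a pixel r from the principal point sees the ray r / f radians off the axis. A picture is of the moment at which its call begins.
- workorder.finish_job(): hands the job in; it is judged then, once.
The state is a dict: "clock": time; "q": joint angles; "qd": joint speeds; "joint_torque": joint torques, N m; "tool_pos": TCP position; "eef_rot": TCP orientation; "contact_force": force on the tool from outside, world axes, zero at the start; "moment": the same for the moment, N m; "opening": opening from 0.0 (shut) to 1.0 (fully open); "finger_force": force on a finger pad.
Only numpy, scipy, OpenCV 4.12 (cv2) and the standard library are available. Lean on these libraries where they do the work, as an engineer would, in place of code of your own. Each camera call takes 0.05 s, during which the arm holds its last target. There are 200 camera calls.

### The job

A finned power module lies flat on the electronics bench. Lift it by its yellow handle, ease the grip so that it swings down and hangs plumb and still, clear of the bench, then regrip the handle and, holding it, push the module upright along the low lane of the dock through the orange spring gate (not over it) until it stands home against the blue back stop and both leaves have closed behind it. Do not drop it; let go at the end, and leave the other things on the bench where they are.

Things in the scene. Friction and masses are not known exactly. Their poses are not given: they have to be found in the camera images.
- module: Loose power module (0.4 to 0.65 kg) with a D-handle. Origin: middle of the yellow handle rod, on its axis. x points from the case out through the handle, y along the rod, z across the thickness. At the start it lies flat, rod 24 mm above the bench; standing on its foot, x points up and the rod is 141 mm up. Centre of mass on the x axis at about -85 mm.
- module_handle (a point): Same point as the module's origin: the rod to grip, round, 10 mm thick, 54 mm clear between two 8 mm arms, with a 36 mm gap from rod to case for a finger. A firm grip (100 N or more) keeps the module from turning about the rod; slackened to some 20 to 50 N (fingers a fraction of a mm wider) it swings down by its weight and stays held. Opened 2 mm more, it falls.
- module_foot (a point): Middle of the module's black foot, 141 mm from the rod (module x = -141 mm). The finned aluminium case is 100 mm long (module x = -141 to -41 mm, head end blue), 70 mm wide along y, 48 mm thick along z.
- dock: Fixed grey test dock, no roof. Origin: on the bench at the middle of the gate line; x points along the lane into the bay, y left, z up. The bench is the lane's floor. Entry lane (x = -60 to -8 mm): 80 mm clear between walls 66 mm high; yellow guides flare to about 116 mm at x = -100 mm. Bay: 104 mm clear, to a blue back stop 85 mm high with its face at x = 112 mm. Outside width 120 mm.
- dock_home (a point): Point on the bench in the bay, 86 mm beyond the gate line, under the middle of a module standing home (its 70 mm width across the lane, either face forward; 2 mm short of the back stop). Its axes are those of the dock.
- leaf_left (a joint): Left orange leaf of the spring gate, 42 mm long and 4 mm thick, from 12 to 62 mm above the bench, hinged upright at dock x = 0, y = +46 mm. Angle in rad: 0 shut across the lane, up to 1.6 swung into the bay. A light spring (under 1 N at its edge) shuts it. An open leaf reaches 44 mm into the bay, so the module must be wholly beyond that for it to shut.
- leaf_right (a joint): Right orange leaf, the mirror image, hinged at dock y = -46 mm; 0 shut, up to 1.6 rad swung into the bay.
- bottle: Bystander: green bottle with a blue cap, standing between module and dock, 56 mm diameter, 190 mm tall, origin at the centre of its underside.
- spool: Bystander: white spool, 60 mm diameter, 50 mm tall, near the module; origin at the centre of its underside.
- screwdriver: Bystander: orange-handled screwdriver lying near the module, 140 mm long along its x axis, under 30 mm high.
- jar: Bystander: amber jar beside the dock, 56 mm diameter, 55 mm tall; origin at the centre of its underside.
- carton: Bystander: cardboard carton 75 x 45 x 35 mm beside the dock; origin at the centre of its underside.
- heatsink: Bystander: dark finned heat sink 60 x 60 x 30 mm, farther out on the bench; origin at the centre of its underside.
Things that resemble listed ones, but are neither listed nor needed, are in the scene too. Leave any pink look-alike of the module alone.

How it is judged:
By the outcome, as a careful person would: the job done as asked, in the order asked, and still so for the second after the job is handed in, with the robot touching nothing.
It also fails if it takes over 59 s, if anything falls off the work surface, if the arm or the gripper's body presses on something with over 40 N, if the wrist force passes 120 N, or if a joint passes its speed limit or range.

## Working session

There is one attempt and no reset: what is moved stays moved. The work goes in short steps, Python scripts to look and compute and a tool call to move; the robot and the scene stay as the last step left them, time stands still between calls to the robot, and variables do not carry over. Pictures are saved under pics/ and viewed, at most 10 in all, crops included, and the job is handed in when it is done.

Besides the shell and the picture viewer there is one more tool, called after ">>>" as name(argument=value, ...) on one line, values as JSON. drive_tool: Moves the arm, as the interface text tells. Its arguments: {"type":"object","properties":{"targets":{"type":"array","items":{"type":"object","properties":{"tx":{"type":"number"},"ty":{"type":"number"},"tz":{"type":"number"},"wx":{"type":"number"},"wy":{"type":"number"},"wz":{"type":"number"},"claw":{"type":"number"}}}},"force":{"type":"number"}},"required":["targets"]}

```bash
mkdir -p pics; ls; cat > h.py <<'E'
import numpy as np, cv2
from plant import r, vision, workorder
def snap(n,f=None):
    s=vision.snapshot(n)
    if f: cv2.imwrite('pics/'+f,s['image'])
    return s
def pts(s,fish=False):
    K=s['K'];T=s['cam_to_world'];z=s['range_z'];v,u=np.mgrid[0:480,0:640]
    x=(u-K[0,2])/K[0,0];y=(v-K[1,2])/K[1,1]
    if fish:
        t=np.hypot(x,y);k=np.tan(t)/np.maximum(t,1e-9);x=x*k;y=y*k
    P=np.stack([x*z,-y*z,-z],-1)
    return P@T[:3,:3].T+T[:3,3]
E
python3 - <<'E'
from h import *
print(r.get_state(),r.tip_reach)
for n in('top','scene'):
    s=snap(n,n+'0.png');print(n,s['K'],s['cam_to_world'].round(3));np.savez('pics/'+n+'0.npz',**s)
    print({k:v for k,v in s.items() if k not in('image','range_z','K','cam_to_world')})
E
```

```text
pics
{'clock': 0.0, 'q': array([ 1.13581839,  0.69000208, -0.19451826,  1.56632012,  0.15729545,
        0.90251628, -0.21513326]), 'qd': array([-0.00112022, -0.00028914,  0.00026328, -0.00138079, -0.00026197,
        0.0006045 , -0.00077822]), 'joint_torque': array([-4.53425546e-04, -5.27560222e+01, -1.26690689e+00, -1.53427774e+01,
       -5.26308117e-02,  6.55766795e-03,  1.84336059e-04]), 'tool_pos': array([ 0.282054  , -0.55704792,  0.24590522]), 'eef_rot': array([ 9.72650362e-01,  2.32272285e-01, -2.77122766e-04, -8.84720333e-04]), 'contact_force': array([-0.61410611, -0.5074644 , -0.17411249]), 'moment': array([ 0.03062346, -0.01606692, -0.03807965]), 'finger_force': 0.0, 'opening': 0.9991495475509276} 0.008
top [[448.30980807   0.         318.17855432]
 [  0.         448.30980807 241.58353572]
 [  0.           0.           1.        ]] [[ 0.004  0.995 -0.104  0.519]
 [-1.     0.001 -0.027 -0.016]
 [-0.027  0.104  0.994  0.993]
 [ 0.     0.     0.     1.   ]]
{}
scene [[577.90668576   0.         318.05747572]
 [  0.         577.90668576 256.46217184]
 [  0.           0.           1.        ]] [[ 0.793 -0.516  0.323  0.965]
 [ 0.608  0.659 -0.442 -0.515]
 [ 0.016  0.547  0.837  1.018]
 [ 0.     0.     0.     1.   ]]
{}
```

View pics/top0.png

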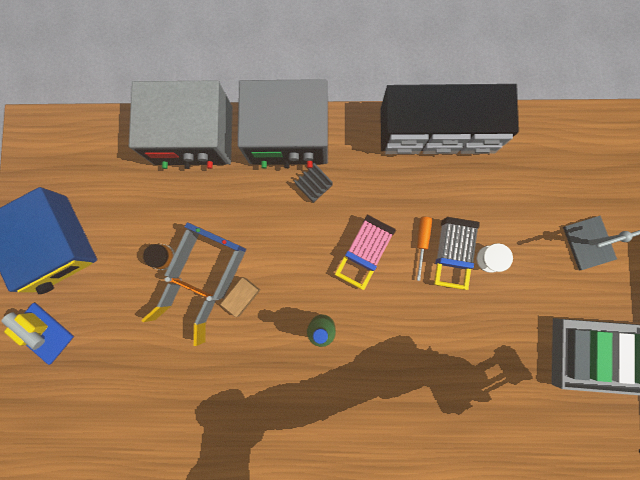

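View pics/scene0.png

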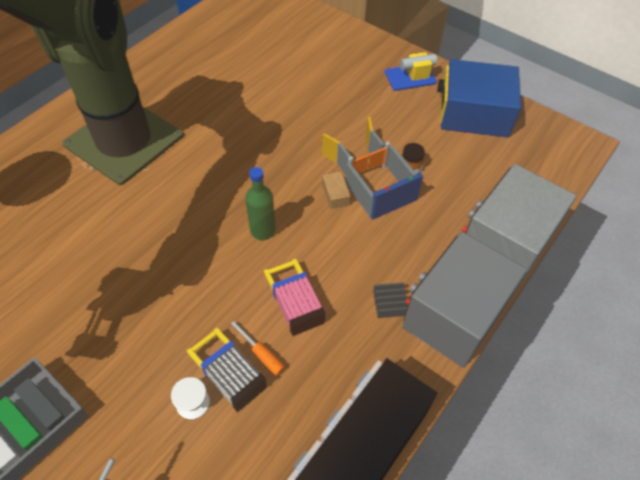

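The top view shows the module (grey case at 458,243, yellow handle rod at about 453,287), the pink decoy at 368,250, the bottle at 321,331 and the dock with its orange gate from 168,280 to 210,297 and blue stop from 188,226 to 244,249. The scene view agrees: module handle at 210,348, dock at 380,165.

```bash
cat >> h.py <<'E'
def pix(s,P):
    T=s['cam_to_world'];c=(np.atleast_2d(P)-T[:3,3])@T[:3,:3];K=s['K']
    return np.c_[K[0,0]*c[:,0]/-c[:,2]+K[0,2],K[1,1]*c[:,1]/c[:,2]+K[1,2]]
def ray(s,u,v,h):
    K=s['K'];T=s['cam_to_world'];d=T[:3,:3]@np.array([(u-K[0,2])/K[0,0],-(v-K[1,2])/K[1,1],-1]);o=T[:3,3]
    return o+d*(h-o[2])/d[2]
E
python3 - <<'E'
from h import *
R={'yellow':((20,150,120),(35,255,255)),'orange':((5,170,120),(16,255,255)),'blue':((100,120,60),(130,255,255)),'green':((40,80,30),(80,255,255)),'white':((0,0,200),(180,40,255))}
for n in('top','scene'):
    s=dict(np.load(f'pics/{n}0.npz'));P=pts(s);hsv=cv2.cvtColor(s['image'],cv2.COLOR_BGR2HSV)
    for c,(a,b) in R.items():
        m=cv2.inRange(hsv,a,b);k,l,st,ce=cv2.connectedComponentsWithStats(m)
        for i in range(1,k):
            if st[i,4]<40: continue
            q=P[(l==i)&(s['range_z']>0)]
            if len(q)<20 or abs(q[:,1]).max()>.6: continue
            (cx,cy),wh,an=cv2.minAreaRect(q[:,:2].astype(np.float32))
            print(n,c,ce[i].round(),st[i,4],'mean',q.mean(0).round(3),'rect',np.round([cx,cy,*wh],3),round(an,1),'z',np.percentile(q[:,2],[5,50,95]).round(3))
E
```

```text
top yellow [352. 276.] 310 mean [ 0.547 -0.064  0.027] rect [ 0.554 -0.067  0.074  0.047] 61.3 z [0.001 0.03  0.033]
top yellow [452. 279.] 338 mean [ 0.54  -0.275  0.029] rect [ 0.546 -0.281  0.08   0.045] 80.2 z [0.022 0.03  0.033]
top yellow [155. 313.] 205 mean [0.466 0.355 0.044] rect [0.465 0.368 0.022 0.07 ] 41.2 z [0.006 0.049 0.068]
top yellow [199. 334.] 243 mean [0.424 0.259 0.043] rect [0.422 0.27  0.052 0.029] 1.6 z [0.005 0.048 0.068]
top orange [424. 232.] 347 mean [ 0.643 -0.22   0.023] rect [ 0.644 -0.224  0.029  0.073] 82.2 z [0.016 0.024 0.028]
top orange [167. 258.] 79 mean [0.584 0.338 0.03 ] rect [0.585 0.341 0.02  0.049] 77.0 z [0.026 0.031 0.034]
top orange [189. 287.] 171 mean [0.522 0.282 0.047] rect [0.52  0.286 0.097 0.015] 65.7 z [0.001 0.053 0.064]
top blue [191. 227.] 52 mean [0.645 0.271 0.086] rect [0.645 0.271 0.024 0.009] 66.4 z [0.084 0.086 0.089]
top blue [210. 236.] 117 mean [0.627 0.23  0.086] rect [0.627 0.229 0.058 0.01 ] 66.4 z [0.083 0.086 0.088]
top blue [232. 245.] 60 mean [0.607 0.185 0.086] rect [0.607 0.185 0.026 0.009] 66.4 z [0.083 0.
[... 1610 characters left out ...]
192]
scene blue [400. 184.] 70 mean [0.629 0.23  0.084] rect [0.629 0.231 0.048 0.012] 64.4 z [0.081 0.084 0.088]
scene blue [288. 280.] 104 mean [ 0.578 -0.082  0.048] rect [ 0.579 -0.08   0.065  0.01 ] 63.5 z [0.045 0.048 0.051]
scene blue [217. 354.] 166 mean [ 0.575 -0.282  0.048] rect [ 0.575 -0.281  0.067  0.011] 80.3 z [0.045 0.048 0.051]
scene green [258. 210.] 983 mean [ 0.447 -0.015  0.096] rect [ 0.444 -0.01   0.049  0.032] 32.2 z [0.021 0.107 0.15 ]
scene white [188. 397.] 1064 mean [ 0.589 -0.37   0.041] rect [ 0.583 -0.371  0.067  0.059] 42.3 z [0.004 0.049 0.052]
scene white [314. 448.] 45 mean [ 0.824 -0.319  0.109] rect [ 0.824 -0.319  0.005  0.022] 0.6 z [0.107 0.109 0.112]
```

>>> drive_tool(targets=[{"tx":1,"ty":1,"tz":0,"wz":0.11,"claw":-0.36},{"tx":1,"ty":1,"tz":0,"wz":0.11,"claw":-0.36},{"tx":1,"ty":1,"tz":0,"wz":0.11,"claw":-0.36},{"tx":1,"ty":1,"tz":0,"wz":0.11,"claw":-0.36},{"tx":1,"ty":1,"tz":0,"wz":0.11,"claw":-0.36},{"tx":1,"ty":1,"tz":0,"wz":0.11,"claw":-0.36},{"tx":1,"ty":1,"tz":0,"wz":0.11,"claw":-0.36},{"tx":1,"ty":1,"tz":0,"wz":0.11,"claw":-0.36}])

```text
validation failed for argument at $.ta...
```

>>> drive_tool(targets=[{"tx":1.0,"ty":1.0,"tz":0.0,"wx":0.0,"wy":0.0,"wz":0.11,"claw":-0.36},{"tx":1.0,"ty":1.0,"tz":0.0,"wx":0.0,"wy":0.0,"wz":0.11,"claw":-0.36},{"tx":1.0,"ty":1.0,"tz":0.0,"wx":0.0,"wy":0.0,"wz":0.11,"claw":-0.36},{"tx":1.0,"ty":1.0,"tz":0.0,"wx":0.0,"wy":0.0,"wz":0.11,"claw":-0.36},{"tx":1.0,"ty":1.0,"tz":0.0,"wx":0.0,"wy":0.0,"wz":0.11,"claw":-0.36},{"tx":1.0,"ty":1.0,"tz":0.0,"wx":0.0,"wy":0.0,"wz":0.11,"claw":-0.36},{"tx":1.0,"ty":1.0,"tz":0.0,"wx":0.0,"wy":0.0,"wz":0.11,"claw":-0.36},{"tx":0.2,"ty":1.0,"tz":0.0,"wx":0.0,"wy":0.0,"wz":0.11,"claw":-0.36}])

```text
clock: 0.9
tool_pos: [0.502, -0.3148, 0.2465]
eef_rot: [0.765, 0.643, 0.002, 0.001]
contact_force: [-0.7, -0.1, 0.6]
opening: 0.324
finger_force: 0.0
```

>>> drive_tool(targets=[{"tx":0.2,"ty":0.2,"tz":-0.5,"wx":0.0,"wy":0.0,"wz":0.0,"claw":-0.36},{"tx":0.2,"ty":0.2,"tz":-0.5,"wx":0.0,"wy":0.0,"wz":0.0,"claw":-0.36},{"tx":0.2,"ty":0.2,"tz":-0.5,"wx":0.0,"wy":0.0,"wz":0.0,"claw":-0.36},{"tx":0.1,"ty":0.2,"tz":-0.5,"wx":0.0,"wy":0.0,"wz":0.0,"claw":-0.36},{"tx":0.0,"ty":0.2,"tz":-0.5,"wx":0.0,"wy":0.0,"wz":0.0,"claw":-0.36},{"tx":0.0,"ty":0.2,"tz":-0.5,"wx":0.0,"wy":0.0,"wz":0.0,"claw":-0.36},{"tx":0.0,"ty":0.0,"tz":0.0,"wx":0.0,"wy":0.0,"wz":0.0,"claw":-0.36},{"tx":0.0,"ty":0.0,"tz":0.0,"wx":0.0,"wy":0.0,"wz":0.0,"claw":-0.36}])

```text
clock: 1.7
tool_pos: [0.5191, -0.2821, 0.1562]
eef_rot: [0.768, 0.64, -0.0, -0.0]
contact_force: [-0.4, 0.2, 0.1]
opening: 0.322
finger_force: 0.0
```

```bash
python3 - <<'E'
from h import *
st=r.get_state();print(st['tool_pos'],st['eef_rot'])
s=snap('wrist','w1.png');np.savez('pics/w1.npz',**s);print(s['K'],s['cam_to_world'].round(3))
P=pts(s,True);hsv=cv2.cvtColor(s['image'],cv2.COLOR_BGR2HSV)
for c,a,b in(('y',(20,150,100),(35,255,255)),('b',(100,120,60),(130,255,255))):
    m=cv2.inRange(hsv,a,b);k,l,st,ce=cv2.connectedComponentsWithStats(m)
    for i in range(1,k):
        if st[i,4]<80: continue
        q=P[(l==i)&(s['range_z']>0)]
        if len(q)<20: continue
        R=cv2.minAreaRect(q[:,:2].astype(np.float32))
        print(c,ce[i].round(),st[i],q.mean(0).round(4),np.round([*R[0],*R[1],R[2]],4),np.percentile(q[:,2],[5,50,95]).round(3))
E
```

```text
[ 0.51909892 -0.28214112  0.15619012] [ 7.68207996e-01  6.40200129e-01 -4.14347339e-04 -3.13866216e-04]
[[371.64829954   0.         314.19535189]
 [  0.         371.64829954 237.36170947]
 [  0.           0.           1.        ]] [[ 0.984  0.174  0.049  0.533]
 [-0.181  0.949  0.257 -0.217]
 [-0.002 -0.262  0.965  0.293]
 [ 0.     0.     0.     1.   ]]
y [353. 250.] [328 248  49   5 146] [ 0.5458 -0.3035  0.0237] [ 5.45200e-01 -3.03300e-01  2.00000e-03  3.67000e-02  7.76784e+01] [0.02  0.024 0.027]
b [330.   3.] [323   0  15   8  94] [ 0.5638 -0.1116  0.0098] [ 5.63300e-01 -1.11500e-01  2.30000e-03  1.08000e-02  6.89991e+01] [0.002 0.009 0.017]
b [388. 217.] [ 374  167   28  103 2369] [ 0.5729 -0.2789  0.0409] [ 5.74400e-01 -2.81000e-01  7.02000e-02  1.27000e-02  8.03117e+01] [0.012 0.047 0.048]
```

View pics/w1.png

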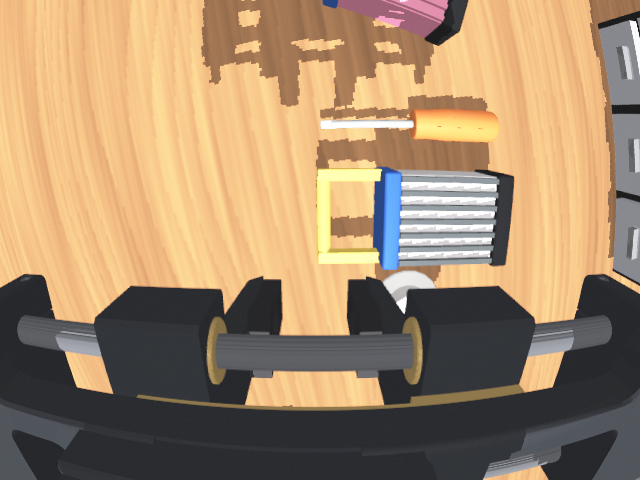

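The wrist picture shows the handle rod as a vertical bar at column 323, rows 170 to 262, the blue head at column 390 and the spool at 410,290.

```bash
python3 - <<'E'
from h import *
s=dict(np.load('pics/w1.npz'));P=pts(s,True)
hsv=cv2.cvtColor(s['image'],cv2.COLOR_BGR2HSV)
for row in(182,200,216,232,250):
    c=[u for u in range(312,345) if 22<hsv[row,u,0]<40 and hsv[row,u,1]>90]
    print(row,c[0],c[-1],P[row,int(np.mean(c))].round(4))
print('pair', P[170,350].round(4),P[258,350].round(4))
E
```

```text
182 317 329 [ 0.5326 -0.248   0.0275]
200 317 329 [ 0.5303 -0.261   0.0272]
216 317 329 [ 0.5282 -0.2723  0.0288]
232 317 329 [ 0.5261 -0.284   0.0295]
250 318 344 [ 0.5302 -0.3009  0.0227]
pair [ 0.553  -0.2426  0.0294] [ 0.5426 -0.3076  0.0291]
```

>>> drive_tool(targets=[{"tx":0.15,"ty":0.17,"tz":-0.6,"wx":0.0,"wy":0.0,"wz":0.0,"claw":-0.36},{"tx":0.15,"ty":0.17,"tz":-0.7,"wx":0.0,"wy":0.0,"wz":0.0,"claw":-0.36},{"tx":0.0,"ty":0.0,"tz":-0.8,"wx":0.0,"wy":0.0,"wz":0.0,"claw":-0.36},{"tx":0.0,"ty":0.0,"tz":-0.8,"wx":0.0,"wy":0.0,"wz":0.0,"claw":-0.36},{"tx":0.0,"ty":0.0,"tz":-0.6,"wx":0.0,"wy":0.0,"wz":0.0,"claw":-0.36},{"tx":0.0,"ty":0.0,"tz":0.0,"wx":0.0,"wy":0.0,"wz":0.0,"claw":-0.36},{"tx":0.0,"ty":0.0,"tz":0.0,"wx":0.0,"wy":0.0,"wz":0.0,"claw":-0.36},{"tx":0.0,"ty":0.0,"tz":0.0,"wx":0.0,"wy":0.0,"wz":0.0,"claw":-0.36}])

```text
clock: 2.55
tool_pos: [0.5294, -0.2721, 0.0532]
eef_rot: [0.768, 0.64, 0.001, 0.001]
contact_force: [1.0, -0.3, -0.0]
opening: 0.321
finger_force: 0.0
```

>>> drive_tool(targets=[{"tx":0.0,"ty":0.0,"tz":-0.5,"wx":0.0,"wy":0.0,"wz":0.0,"claw":-0.36},{"tx":0.0,"ty":0.0,"tz":-0.5,"wx":0.0,"wy":0.0,"wz":0.0,"claw":-0.36},{"tx":0.0,"ty":0.0,"tz":-0.3,"wx":0.0,"wy":0.0,"wz":0.0,"claw":-0.36},{"tx":0.0,"ty":0.0,"tz":0.0,"wx":0.0,"wy":0.0,"wz":0.0,"claw":-0.36},{"tx":0.0,"ty":0.0,"tz":0.0,"wx":0.0,"wy":0.0,"wz":0.0,"claw":-1.0},{"tx":0.0,"ty":0.0,"tz":0.0,"wx":0.0,"wy":0.0,"wz":0.0,"claw":-1.0},{"tx":0.0,"ty":0.0,"tz":0.0,"wx":0.0,"wy":0.0,"wz":0.0,"claw":-1.0},{"tx":0.0,"ty":0.0,"tz":0.0,"wx":0.0,"wy":0.0,"wz":0.0,"claw":-1.0}], force=60)

```text
clock: 3.35
tool_pos: [0.5283, -0.2714, 0.0132]
eef_rot: [0.768, 0.641, -0.0, 0.0]
contact_force: [-1.2, 0.7, 1.3]
opening: 0.083
finger_force: 58.4
```

>>> drive_tool(targets=[{"tx":0.0,"ty":0.0,"tz":0.3,"wx":0.0,"wy":0.0,"wz":0.0,"claw":-1.0},{"tx":0.0,"ty":0.0,"tz":0.5,"wx":0.0,"wy":0.0,"wz":0.0,"claw":-1.0},{"tx":0.0,"ty":0.0,"tz":0.7,"wx":0.0,"wy":0.0,"wz":0.0,"claw":-1.0},{"tx":0.0,"ty":0.0,"tz":0.7,"wx":0.0,"wy":0.0,"wz":0.0,"claw":-1.0},{"tx":0.0,"ty":0.0,"tz":0.7,"wx":0.0,"wy":0.0,"wz":0.0,"claw":-1.0},{"tx":0.0,"ty":0.0,"tz":0.7,"wx":0.0,"wy":0.0,"wz":0.0,"claw":-1.0},{"tx":0.0,"ty":0.0,"tz":0.7,"wx":0.0,"wy":0.0,"wz":0.0,"claw":-1.0},{"tx":0.0,"ty":0.0,"tz":0.7,"wx":0.0,"wy":0.0,"wz":0.0,"claw":-1.0}])

```text
clock: 4.15
tool_pos: [0.5265, -0.2712, 0.1638]
eef_rot: [0.768, 0.64, -0.001, -0.001]
contact_force: [0.8, -0.5, -6.3]
opening: 0.072
finger_force: 59.7
```

>>> drive_tool(targets=[{"tx":0.0,"ty":0.0,"tz":0.8,"wx":0.0,"wy":0.0,"wz":0.0,"claw":-1.0},{"tx":0.0,"ty":0.0,"tz":0.8,"wx":0.0,"wy":0.0,"wz":0.0,"claw":-1.0},{"tx":0.0,"ty":0.0,"tz":0.8,"wx":0.0,"wy":0.0,"wz":0.0,"claw":-1.0},{"tx":0.0,"ty":0.0,"tz":0.8,"wx":0.0,"wy":0.0,"wz":0.0,"claw":-1.0},{"tx":0.0,"ty":0.0,"tz":0.6,"wx":0.0,"wy":0.0,"wz":0.0,"claw":-1.0},{"tx":0.0,"ty":0.0,"tz":0.0,"wx":0.0,"wy":0.0,"wz":0.0,"claw":-1.0},{"tx":0.0,"ty":0.0,"tz":0.0,"wx":0.0,"wy":0.0,"wz":0.0,"claw":-1.0},{"tx":0.0,"ty":0.0,"tz":0.0,"wx":0.0,"wy":0.0,"wz":0.0,"claw":-1.0}])

```text
clock: 4.95
tool_pos: [0.5268, -0.2711, 0.2753]
eef_rot: [0.768, 0.641, -0.001, -0.002]
contact_force: [-0.6, 0.3, -6.5]
opening: 0.069
finger_force: 59.7
```

```bash
python3 - <<'E'
from h import *
st=r.get_state();print(st['contact_force'],st['moment'])
s=snap('scene','s2.png');np.savez('pics/s2.npz',**s)
c=pix(s,[st['tool_pos']])[0].astype(int);print(c);P=pts(s)
# module mask: height above bench near tool
d=P-st['tool_pos'];m=(np.hypot(d[...,0],d[...,1])<.19)&(P[...,2]>.06)&(P[...,2]<st['tool_pos'][2]+.03)&(s['range_z']>0)
hsv=cv2.cvtColor(s['image'],cv2.COLOR_BGR2HSV)
for n,a,b in(('blue',(100,120,60),(130,255,255)),('all',(0,0,0),(180,255,255))):
    q=P[m&(cv2.inRange(hsv,a,b)>0)];print(n,len(q),q.mean(0).round(3),q.min(0).round(3),q.max(0).round(3))
cv2.imwrite('pics/s2c.png',cv2.resize(s['image'][100:420,60:420],None,fx=1.6,fy=1.6))
E
```

```text
[-0.5873595   0.28681896 -6.4833929 ] [0.00074234 0.20627056 0.03457592]
[178 269]
blue 198 [ 0.55  -0.3    0.256] [ 0.522 -0.314  0.244] [ 0.566 -0.285  0.264]
all 2657 [ 0.575 -0.289  0.222] [ 0.516 -0.32   0.161] [ 0.611 -0.239  0.305]
```

View pics/s2c.png

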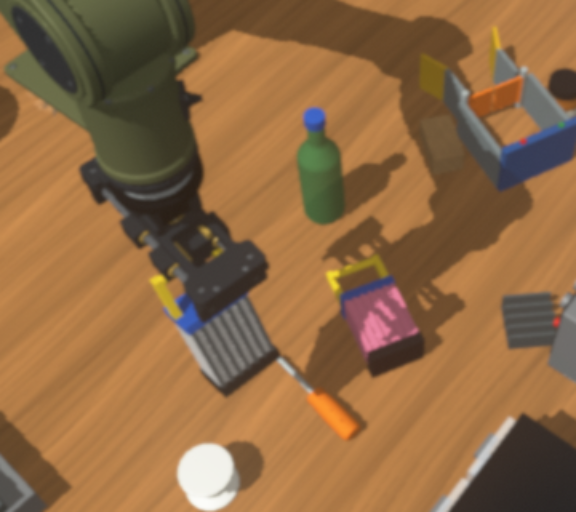

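The crop shows the module held by the handle (near 165,295), already sagging part way below horizontal with its foot at about 245,370. Ease the grip now.

>>> drive_tool(force=28, targets=[{"tx":0.0,"ty":0.0,"tz":0.0,"wx":0.0,"wy":0.0,"wz":0.0,"claw":-1.0},{"tx":0.0,"ty":0.0,"tz":0.0,"wx":0.0,"wy":0.0,"wz":0.0,"claw":-1.0},{"tx":0.0,"ty":0.0,"tz":0.0,"wx":0.0,"wy":0.0,"wz":0.0,"claw":-1.0},{"tx":0.0,"ty":0.0,"tz":0.0,"wx":0.0,"wy":0.0,"wz":0.0,"claw":-1.0},{"tx":0.0,"ty":0.0,"tz":0.0,"wx":0.0,"wy":0.0,"wz":0.0,"claw":-1.0},{"tx":0.0,"ty":0.0,"tz":0.0,"wx":0.0,"wy":0.0,"wz":0.0,"claw":-1.0},{"tx":0.0,"ty":0.0,"tz":0.0,"wx":0.0,"wy":0.0,"wz":0.0,"claw":-1.0},{"tx":0.0,"ty":0.0,"tz":0.0,"wx":0.0,"wy":0.0,"wz":0.0,"claw":-1.0}])

```text
clock: 5.8
tool_pos: [0.5284, -0.2714, 0.2768]
eef_rot: [0.768, 0.641, 0.0, 0.0]
contact_force: [0.4, -0.0, -5.4]
opening: 0.075
finger_force: 28.1
```

```bash
cat >> h.py <<'E'
def tilt(s,st):
    # module case points (excluding gripper): plane normals / lowest points, in tool-yaw axes
    P=pts(s);t=st['tool_pos'];d=P-t;m=(np.hypot(d[...,0],d[...,1])<.17)&(d[...,2]>-.16)&(d[...,2]<-.035)&(P[...,2]>.012)&(s['range_z']>0)
    return P[m],m
def fmt(q): return q.mean(0).round(4),q.min(0).round(3),q.max(0).round(3)
E
python3 - <<'E'
from h import *
st=r.get_state();print(st['contact_force'],st['moment'],st['opening'])
s=snap('scene','s3.png');np.savez('pics/s3.npz',**s);q,m=tilt(s,st);print(len(q),*fmt(q))
for z in np.arange(.13,.26,.015):
    k=q[abs(q[:,2]-z)<.007]; print(round(z,3),len(k),((k[:,:2]-st['tool_pos'][:2])@np.array([.985,-.175])).max().round(4) if len(k) else '')
cv2.imwrite('pics/s3c.png',cv2.resize(s['image'][180:420,60:360],None,fx=2,fy=2))
E
```

```text
[ 0.35230708 -0.04530955 -5.42622182] [-0.0302808   0.07186253 -0.0373826 ] 0.07548561080843852
1692 [ 0.5706 -0.2845  0.2014] [ 0.514 -0.316  0.158] [ 0.591 -0.246  0.242]
0.13 0 
0.145 0 
0.16 88 0.059
0.175 337 0.0587
0.19 281 0.055
0.205 294 0.0514
0.22 297 0.0473
0.235 291 0.0437
0.25 0
```

View pics/s3c.png

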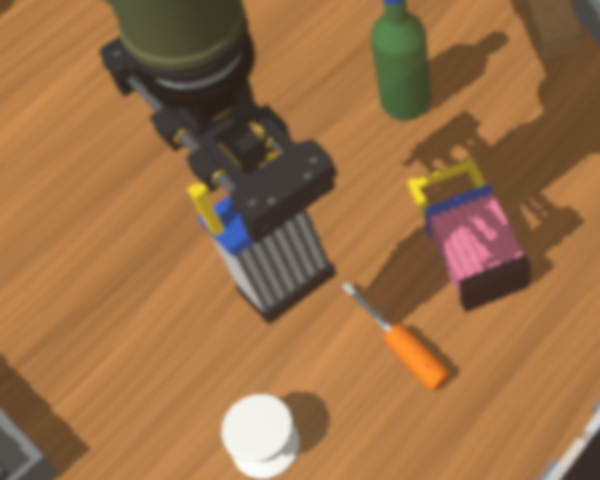

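The crop shows the module hanging under the gripper, still about 14° off plumb by the depth fit (foot at 268,318). Ease further.

>>> drive_tool(force=18, targets=[{"tx":0.0,"ty":0.0,"tz":0.0,"wx":0.0,"wy":0.0,"wz":0.0,"claw":-1.0},{"tx":0.0,"ty":0.0,"tz":0.0,"wx":0.0,"wy":0.0,"wz":0.0,"claw":-1.0},{"tx":0.0,"ty":0.0,"tz":0.0,"wx":0.0,"wy":0.0,"wz":0.0,"claw":-1.0},{"tx":0.0,"ty":0.0,"tz":0.0,"wx":0.0,"wy":0.0,"wz":0.0,"claw":-1.0},{"tx":0.0,"ty":0.0,"tz":0.0,"wx":0.0,"wy":0.0,"wz":0.0,"claw":-1.0},{"tx":0.0,"ty":0.0,"tz":0.0,"wx":0.0,"wy":0.0,"wz":0.0,"claw":-1.0},{"tx":0.0,"ty":0.0,"tz":0.0,"wx":0.0,"wy":0.0,"wz":0.0,"claw":-1.0},{"tx":0.0,"ty":0.0,"tz":0.0,"wx":0.0,"wy":0.0,"wz":0.0,"claw":-1.0}])

```text
clock: 6.65
tool_pos: [0.5284, -0.2714, 0.2767]
eef_rot: [0.768, 0.641, 0.0, -0.0]
contact_force: [-0.5, 0.2, -6.2]
opening: 0.083
finger_force: 18.3
```

```bash
cat >> h.py <<'E'
def face(ax=(.985,-.175)):
    st=r.get_state();print(st['tool_pos'],st['eef_rot'],st['contact_force'],st['moment'],st['opening'])
    s=vision.snapshot('scene');q,m=tilt(s,st);h=q[:,2]-st['tool_pos'][2];x=(q[:,:2]-st['tool_pos'][:2])@np.array(ax)
    z=[];e=[]
    for a in np.arange(-.10,-.035,.005):
        k=abs(h-a)<.004
        if k.sum()>20: z.append(a);e.append(np.percentile(x[k],97))
    f=np.polyfit(z,e,1);print('face tilt deg',np.degrees(np.arctan(-f[0])).round(1),'at',np.round(e,4),'min z',q[:,2].min())
    return s
E
python3 -c "
from h import *
face();face()"
```

```text
[ 0.52841431 -0.27135606  0.27672556] [ 7.67935202e-01  6.40527535e-01  3.55595925e-05 -7.45160581e-06] [-0.51217167  0.19866744 -6.2078072 ] [-0.03477157  0.02343647 -0.04146877] 0.08262993630752231
face tilt deg 13.9 at [0.0555 0.0545 0.0526 0.0519 0.0498 0.0488 0.0477 0.0466 0.0452 0.0444
 0.0428 0.0417 0.041 ] min z 0.15647280739340697
[ 0.5284126  -0.27139682  0.27674859] [7.67963265e-01 6.40493889e-01 3.78676874e-05 2.84584052e-05] [-0.32087062  0.08864941 -6.01146323] [ 0.01725391  0.05382975 -0.00026354] 0.07635317430363792
face tilt deg 13.4 at [0.0552 0.0535 0.0526 0.0512 0.0503 0.0493 0.0481 0.047  0.0456 0.0444
 0.043  0.0419 0.0406] min z 0.15601876197250097
```

Friction holds it about 14° off plumb: torque balance gives a stick band of 13° at 18 N. I'll turn the tool in the tilt direction so that the rod slips in the pads, then turn back to leave it plumb.

>>> drive_tool(force=18, targets=[{"tx":0.0,"ty":0.0,"tz":0.0,"wx":-0.01,"wy":-0.05,"wz":0.0,"claw":-1.0},{"tx":0.0,"ty":0.0,"tz":0.0,"wx":-0.01,"wy":-0.05,"wz":0.0,"claw":-1.0},{"tx":0.0,"ty":0.0,"tz":0.0,"wx":-0.01,"wy":-0.05,"wz":0.0,"claw":-1.0},{"tx":0.0,"ty":0.0,"tz":0.0,"wx":-0.01,"wy":-0.05,"wz":0.0,"claw":-1.0},{"tx":0.0,"ty":0.0,"tz":0.0,"wx":-0.01,"wy":-0.05,"wz":0.0,"claw":-1.0},{"tx":0.0,"ty":0.0,"tz":0.0,"wx":0.0,"wy":0.0,"wz":0.0,"claw":-1.0},{"tx":0.0,"ty":0.0,"tz":0.0,"wx":0.0,"wy":0.0,"wz":0.0,"claw":-1.0},{"tx":0.0,"ty":0.0,"tz":0.0,"wx":0.0,"wy":0.0,"wz":0.0,"claw":-1.0}])

```text
clock: 7.55
tool_pos: [0.5292, -0.2714, 0.277]
eef_rot: [0.761, 0.635, 0.084, 0.104]
contact_force: [0.9, 0.2, -6.2]
opening: 0.074
finger_force: 18.3
```

```bash
python3 -c "
from h import *
face()"
```

```text
[ 0.52917847 -0.27140569  0.27700019] [0.76104661 0.63486683 0.08365156 0.10370434] [ 0.85966345  0.17960038 -6.17021786] [ 0.13316977  0.51494904 -0.04129717] 0.07380471559713939
face tilt deg 12.6 at [0.0492 0.0476 0.0466 0.0456 0.0446 0.0433 0.0422 0.0415 0.0398 0.0388
 0.0375 0.0369 0.0354] min z 0.15333296249650896
```

>>> drive_tool(force=18, targets=[{"tx":0.0,"ty":0.0,"tz":0.0,"wx":0.01,"wy":0.05,"wz":0.0,"claw":-1.0},{"tx":0.0,"ty":0.0,"tz":0.0,"wx":0.01,"wy":0.05,"wz":0.0,"claw":-1.0},{"tx":0.0,"ty":0.0,"tz":0.0,"wx":0.01,"wy":0.04,"wz":0.0,"claw":-1.0},{"tx":0.0,"ty":0.0,"tz":0.0,"wx":0.01,"wy":0.04,"wz":0.0,"claw":-1.0},{"tx":0.0,"ty":0.0,"tz":0.0,"wx":0.0,"wy":0.03,"wz":0.0,"claw":-1.0},{"tx":0.0,"ty":0.0,"tz":0.0,"wx":0.0,"wy":0.0,"wz":0.0,"claw":-1.0},{"tx":0.0,"ty":0.0,"tz":0.0,"wx":0.0,"wy":0.0,"wz":0.0,"claw":-1.0},{"tx":0.0,"ty":0.0,"tz":0.0,"wx":0.0,"wy":0.0,"wz":0.0,"claw":-1.0}])

```text
clock: 8.4
tool_pos: [0.5283, -0.2714, 0.2767]
eef_rot: [0.768, 0.64, 0.013, 0.018]
contact_force: [-0.4, -0.0, -5.2]
opening: 0.072
finger_force: 18.4
```

```bash
python3 -c "
from h import *
s=face();cv2.imwrite('pics/s4c.png',cv2.resize(s['image'][180:420,60:360],None,fx=2,fy=2))
t=vision.snapshot('top');st=r.get_state();q,m=tilt(t,st);print(len(q),*fmt(q))"
```

```text
[ 0.52829562 -0.27143397  0.27669832] [0.76781146 0.64030613 0.01281645 0.01758845] [-0.35871522 -0.0396475  -5.24011406] [-0.01533055 -0.00976372 -0.00661355] 0.07226046516632707
face tilt deg 1.3 at [0.0286 0.0285 0.0284 0.0275 0.0276 0.0276 0.0277 0.0276 0.0273 0.0273
 0.027  0.027  0.0274] min z 0.1532406844802302
401 [ 0.5356 -0.2423  0.1961] [ 0.506 -0.285  0.155] [ 0.561 -0.235  0.24 ]
```

View pics/s4c.png

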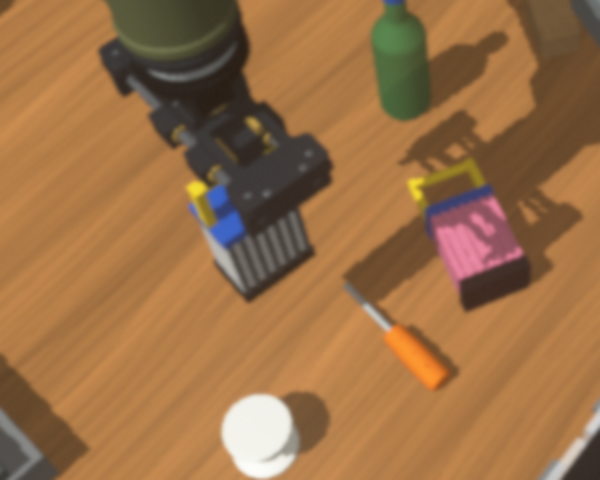

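The crop shows the module hanging plumb below the gripper (foot edge at 250,298; face fit 1.3°, moment near zero). Hold still a moment, then regrip at 60 N.

>>> drive_tool(force=20, targets=[{"tx":0.0,"ty":0.0,"tz":0.0,"wx":0.0,"wy":0.0,"wz":0.0,"claw":-1.0},{"tx":0.0,"ty":0.0,"tz":0.0,"wx":0.0,"wy":0.0,"wz":0.0,"claw":-1.0},{"tx":0.0,"ty":0.0,"tz":0.0,"wx":0.0,"wy":0.0,"wz":0.0,"claw":-1.0},{"tx":0.0,"ty":0.0,"tz":0.0,"wx":0.0,"wy":0.0,"wz":0.0,"claw":-1.0},{"tx":0.0,"ty":0.0,"tz":0.0,"wx":0.0,"wy":0.0,"wz":0.0,"claw":-1.0},{"tx":0.0,"ty":0.0,"tz":0.0,"wx":0.0,"wy":0.0,"wz":0.0,"claw":-1.0},{"tx":0.0,"ty":0.0,"tz":0.0,"wx":0.0,"wy":0.0,"wz":0.0,"claw":-1.0},{"tx":0.0,"ty":0.0,"tz":0.0,"wx":0.0,"wy":0.0,"wz":0.0,"claw":-1.0}])

```text
clock: 9.3
tool_pos: [0.5284, -0.2714, 0.2767]
eef_rot: [0.768, 0.64, 0.013, 0.017]
contact_force: [0.3, -0.3, -5.2]
opening: 0.073
finger_force: 20.4
```

>>> drive_tool(force=60, targets=[{"tx":0.0,"ty":0.0,"tz":0.0,"wx":0.0,"wy":0.0,"wz":0.0,"claw":-1.0},{"tx":0.0,"ty":0.0,"tz":0.0,"wx":0.0,"wy":0.0,"wz":0.0,"claw":-1.0},{"tx":0.0,"ty":0.0,"tz":0.3,"wx":0.0,"wy":0.0,"wz":0.0,"claw":-1.0},{"tx":0.0,"ty":0.0,"tz":0.6,"wx":0.0,"wy":0.0,"wz":0.0,"claw":-1.0},{"tx":0.0,"ty":0.0,"tz":0.9,"wx":0.0,"wy":0.0,"wz":0.0,"claw":-1.0},{"tx":0.0,"ty":0.0,"tz":0.9,"wx":0.0,"wy":0.0,"wz":0.0,"claw":-1.0},{"tx":0.0,"ty":0.0,"tz":0.7,"wx":0.0,"wy":0.0,"wz":0.0,"claw":-1.0},{"tx":0.0,"ty":0.0,"tz":0.4,"wx":0.0,"wy":0.0,"wz":0.0,"claw":-1.0}])

```text
clock: 10.1
tool_pos: [0.5292, -0.2714, 0.3935]
eef_rot: [0.768, 0.64, 0.014, 0.019]
contact_force: [0.0, -0.7, -6.6]
opening: 0.062
finger_force: 60.7
```

>>> drive_tool(targets=[{"tx":-0.07,"ty":0.3,"tz":0.0,"wx":0.0,"wy":0.0,"wz":-0.03,"claw":-1.0},{"tx":-0.14,"ty":0.6,"tz":0.0,"wx":0.0,"wy":0.0,"wz":-0.03,"claw":-1.0},{"tx":-0.2,"ty":0.9,"tz":0.0,"wx":0.0,"wy":0.0,"wz":-0.03,"claw":-1.0},{"tx":-0.2,"ty":0.9,"tz":0.0,"wx":0.0,"wy":0.0,"wz":-0.03,"claw":-1.0},{"tx":-0.2,"ty":0.9,"tz":0.0,"wx":0.0,"wy":0.0,"wz":-0.03,"claw":-1.0},{"tx":-0.2,"ty":0.9,"tz":0.0,"wx":0.0,"wy":0.0,"wz":-0.03,"claw":-1.0},{"tx":-0.2,"ty":0.9,"tz":0.0,"wx":0.0,"wy":0.0,"wz":-0.03,"claw":-1.0},{"tx":-0.2,"ty":0.9,"tz":0.0,"wx":0.0,"wy":0.0,"wz":-0.02,"claw":-1.0}])

```text
clock: 10.9
tool_pos: [0.4854, -0.0812, 0.3908]
eef_rot: [0.839, 0.543, 0.01, 0.019]
contact_force: [-0.1, -0.5, -6.0]
opening: 0.062
finger_force: 60.7
```

>>> drive_tool(targets=[{"tx":-0.2,"ty":0.9,"tz":0.0,"wx":0.0,"wy":0.0,"wz":0.0,"claw":-1.0},{"tx":-0.2,"ty":0.9,"tz":0.0,"wx":0.0,"wy":0.0,"wz":0.0,"claw":-1.0},{"tx":-0.2,"ty":0.9,"tz":0.0,"wx":0.0,"wy":0.0,"wz":0.0,"claw":-1.0},{"tx":-0.2,"ty":0.9,"tz":0.0,"wx":0.0,"wy":0.0,"wz":0.0,"claw":-1.0},{"tx":-0.2,"ty":0.9,"tz":0.0,"wx":0.0,"wy":0.0,"wz":0.0,"claw":-1.0},{"tx":-0.2,"ty":0.9,"tz":0.0,"wx":0.0,"wy":0.0,"wz":0.0,"claw":-1.0},{"tx":-0.2,"ty":0.9,"tz":0.0,"wx":0.0,"wy":0.0,"wz":0.0,"claw":-1.0},{"tx":-0.2,"ty":0.9,"tz":0.0,"wx":0.0,"wy":0.0,"wz":0.0,"claw":-1.0}])

```text
clock: 11.7
tool_pos: [0.4375, 0.1347, 0.3909]
eef_rot: [0.839, 0.544, 0.011, 0.019]
contact_force: [0.0, -0.1, -6.9]
opening: 0.068
finger_force: 60.7
```

```bash
python3 - <<'E'
from h import *
for n in('top0','scene0'):
    s=dict(np.load(f'pics/{n}.npz'));P=pts(s);hsv=cv2.cvtColor(s['image'],cv2.COLOR_BGR2HSV)
    c=np.array([.52,.275]);th=np.radians(-23.6);X=np.array([np.cos(th),np.sin(th)]);Y=np.array([-X[1],X[0]])
    d=P[...,:2]-c;a=d@X;b=d@Y;z=P[...,2]
    w=(z>.062)&(z<.07)&(a>0.01)&(a<.1)&(abs(b)<.075)
    for sg in(1,-1):
        k=w&(sg*b>0.03);f=np.polyfit(a[k],b[k],1);print(n,'wall',sg,k.sum(),np.percentile(b[k],[3,50,97]).round(4),'slope',f.round(4))
    k=(z>.078)&(z<.093)&(a>.09)&(a<.13)&(abs(b)<.075);f=np.polyfit(b[k],a[k],1);print('stop a',np.percentile(a[k],[3,50,97]).round(4),f.round(4),'b',np.percentile(b[k],[1,99]).round(4))
    k=(cv2.inRange(hsv,(5,170,120),(16,255,255))>0)&(abs(a)<.02)&(abs(b)<.06)&(z>.055);print('leaf a',np.percentile(a[k],[5,50,95]).round(4),'b',np.percentile(b[k],[1,99]).round(4))
st=r.get_state();print(st['tool_pos'],st['eef_rot'])
E
```

```text
top0 wall 1 188 [0.0511 0.0553 0.0596] slope [0.0029 0.055 ]
top0 wall -1 175 [-0.0605 -0.0567 -0.0524] slope [-0.0016 -0.0566]
stop a [0.111  0.1167 0.1223] [0.0051 0.1167] b [-0.0601  0.0577]
leaf a [-0.003  -0.0008  0.0009] b [-0.0367  0.0426]
scene0 wall 1 131 [0.0516 0.056  0.0612] slope [-0.0095  0.0569]
scene0 wall -1 145 [-0.0595 -0.0559 -0.0507] slope [-0.0048 -0.0552]
stop a [0.1112 0.1189 0.1242] [0.0053 0.1184] b [-0.0584  0.0598]
leaf a [-0.0033 -0.0001  0.0025] b [-0.0367  0.0434]
[0.43746654 0.13470571 0.39088516] [0.8391194  0.54351731 0.0105274  0.0188876 ]
```

>>> drive_tool(targets=[{"tx":-0.2,"ty":0.9,"tz":0.0,"wx":0.0,"wy":0.0,"wz":0.0,"claw":-1.0},{"tx":-0.2,"ty":0.9,"tz":0.0,"wx":0.0,"wy":0.0,"wz":0.0,"claw":-1.0},{"tx":-0.2,"ty":0.9,"tz":0.0,"wx":0.0,"wy":0.0,"wz":0.0,"claw":-1.0},{"tx":-0.2,"ty":0.9,"tz":0.0,"wx":0.0,"wy":0.0,"wz":0.0,"claw":-1.0},{"tx":-0.2,"ty":0.9,"tz":0.0,"wx":0.0,"wy":0.0,"wz":0.0,"claw":-1.0},{"tx":-0.1,"ty":0.9,"tz":-0.3,"wx":0.0,"wy":0.0,"wz":0.0,"claw":-1.0},{"tx":0.0,"ty":0.5,"tz":-0.6,"wx":0.0,"wy":0.0,"wz":0.0,"claw":-1.0},{"tx":0.0,"ty":0.2,"tz":-0.8,"wx":0.0,"wy":0.0,"wz":0.0,"claw":-1.0}])

```text
clock: 12.5
tool_pos: [0.4048, 0.3198, 0.3402]
eef_rot: [0.838, 0.545, 0.012, 0.018]
contact_force: [0.2, -0.5, -5.6]
opening: 0.062
finger_force: 60.7
```

>>> drive_tool(targets=[{"tx":0.0,"ty":0.0,"tz":-0.8,"wx":0.0,"wy":0.0,"wz":0.0,"claw":-1.0},{"tx":0.0,"ty":0.0,"tz":-0.8,"wx":0.0,"wy":0.0,"wz":0.0,"claw":-1.0},{"tx":0.0,"ty":0.0,"tz":-0.8,"wx":0.0,"wy":0.0,"wz":0.0,"claw":-1.0},{"tx":0.0,"ty":0.0,"tz":-0.7,"wx":0.0,"wy":0.0,"wz":0.0,"claw":-1.0},{"tx":0.0,"ty":0.0,"tz":-0.5,"wx":0.0,"wy":0.0,"wz":0.0,"claw":-1.0},{"tx":0.0,"ty":0.0,"tz":-0.2,"wx":0.0,"wy":0.0,"wz":0.0,"claw":-1.0},{"tx":0.0,"ty":0.0,"tz":0.0,"wx":0.0,"wy":0.0,"wz":0.0,"claw":-1.0},{"tx":0.0,"ty":0.0,"tz":0.0,"wx":0.0,"wy":0.0,"wz":0.0,"claw":-1.0}])

```text
clock: 13.3
tool_pos: [0.4055, 0.3172, 0.2265]
eef_rot: [0.839, 0.543, 0.011, 0.019]
contact_force: [-0.2, 0.1, -5.1]
opening: 0.065
finger_force: 60.7
```

```bash
cat >> h.py <<'E'
C=np.array([.52,.275]);th=np.radians(-23.6);X=np.array([np.cos(th),np.sin(th)]);Y=np.array([-X[1],X[0]])
def dockpos():
    st=r.get_state();p=st['tool_pos'];q=st['eef_rot']
    print('dock',((p[:2]-C)@X).round(4),((p[:2]-C)@Y).round(4),'z',p[2].round(4),'yaw',(2*np.degrees(np.arctan2(q[1],q[0]))-90).round(2),'F',st['contact_force'].round(1),'M',st['moment'].round(2),'op',st['opening'].round(3))
E
python3 - <<'E'
from h import *
dockpos();s=face(X);cv2.imwrite('pics/s5c.png',s['image'][20:320,150:550])
st=r.get_state()
for n in('scene','top'):
    s=vision.snapshot(n);P=pts(s);d=P[...,:2]-st['tool_pos'][:2];a=d@X;b=d@Y;h=P[...,2]-st['tool_pos'][2]
    hsv=cv2.cvtColor(s['image'],cv2.COLOR_BGR2HSV)
    m=(abs(a)<.05)&(abs(b)<.06)&(h>-.16)&(h<-.03)&(s['range_z']>0)
    print(n,m.sum(),'a',np.percentile(a[m],[2,98]).round(4),'b',np.percentile(b[m],[2,98]).round(4),'h',np.percentile(h[m],[0.5,99]).round(4))
    for k in(-.04,-.1):
        w=m&(abs(h-k)<.008)
        if w.sum()>20:print(k,'b',np.percentile(b[w],[3,97]).round(4),'a',np.percentile(a[w],[3,97]).round(4))
E
```

```text
Traceback (most recent call last):
  File "h.py", line 37, in dockpos
    print('dock',((p[:2]-C)@X).round(4),((p[:2]-C)@Y).round(4),'z',p[2].round(4),'yaw',(2*np.degrees(np.arctan2(q[1],q[0]))-90).round(2),'F',st['contact_force'].round(1),'M',st['moment'].round(2),'op',st['opening'].round(3))
                                                                                                                                                                                                         ^^^^^^^^^^^^^^^^^^^
AttributeError: 'float' object has no attribute 'round'
```

>>> drive_tool(targets=[{"tx":-0.2,"ty":0.2,"tz":-0.2,"wx":0.0,"wy":0.0,"wz":0.0,"claw":-1.0},{"tx":-0.17,"ty":0.21,"tz":-0.4,"wx":0.0,"wy":0.0,"wz":0.0,"claw":-1.0},{"tx":0.0,"ty":0.0,"tz":-0.6,"wx":0.0,"wy":0.0,"wz":0.0,"claw":-1.0},{"tx":0.0,"ty":0.0,"tz":-0.6,"wx":0.0,"wy":0.0,"wz":0.0,"claw":-1.0},{"tx":0.0,"ty":0.0,"tz":-0.4,"wx":0.0,"wy":0.0,"wz":0.0,"claw":-1.0},{"tx":0.0,"ty":0.0,"tz":-0.3,"wx":0.0,"wy":0.0,"wz":0.0,"claw":-1.0},{"tx":0.0,"ty":0.0,"tz":0.0,"wx":0.0,"wy":0.0,"wz":0.0,"claw":-1.0},{"tx":0.0,"ty":0.0,"tz":0.0,"wx":0.0,"wy":0.0,"wz":0.0,"claw":-1.0}])

```text
clock: 14.1
tool_pos: [0.3942, 0.3294, 0.1511]
eef_rot: [0.839, 0.543, 0.011, 0.019]
contact_force: [-0.8, 0.3, -5.8]
opening: 0.063
finger_force: 60.7
```

```bash
sed -i "s/st\['opening'\].round(3)/round(st['opening'],3)/" h.py; cat >> h.py <<'E'
def modpos():
    st=r.get_state()
    for n in('scene','top'):
        s=vision.snapshot(n);P=pts(s);d=P[...,:2]-st['tool_pos'][:2];a=d@X;b=d@Y;h=P[...,2]-st['tool_pos'][2]
        m=(abs(a)<.05)&(abs(b)<.06)&(h>-.16)&(h<-.03)&(P[...,2]>.015)&(s['range_z']>0)
        for k in(-.04,-.06,-.08,-.1):
            w=m&(abs(h-k)<.008)
            if w.sum()>20:print(n,k,w.sum(),'b',np.percentile(b[w],[3,97]).round(4),'a',np.percentile(a[w],[3,97]).round(4))
        if n=='scene': S=s
    return S
E
python3 - <<'E'
from h import *
dockpos();s=modpos();cv2.imwrite('pics/s5c.png',cv2.resize(s['image'][20:300,200:520],None,fx=2,fy=2))
E
```

```text
dock -0.1371 -0.0006 z 0.1511 yaw -24.14 F [-0.8  0.3 -5.8] M [ 0.1   0.01 -0.03] op 0.063
scene -0.04 160 b [-0.0352  0.0286] a [-0.0149  0.0273]
scene -0.06 190 b [-0.0351  0.0282] a [-0.0143  0.0289]
scene -0.08 195 b [-0.0559  0.03  ] a [-0.0134  0.044 ]
scene -0.1 210 b [-0.0587  0.0296] a [-0.0105  0.0476]
top -0.04 59 b [-0.0365  0.0053] a [-0.0157  0.0261]
top -0.06 104 b [-0.0361  0.0081] a [-0.0175  0.0268]
top -0.08 124 b [-0.0586  0.0155] a [-0.0151  0.0482]
top -0.1 128 b [-0.0587  0.0227] a [-0.0161  0.0474]
```

View pics/s5c.png

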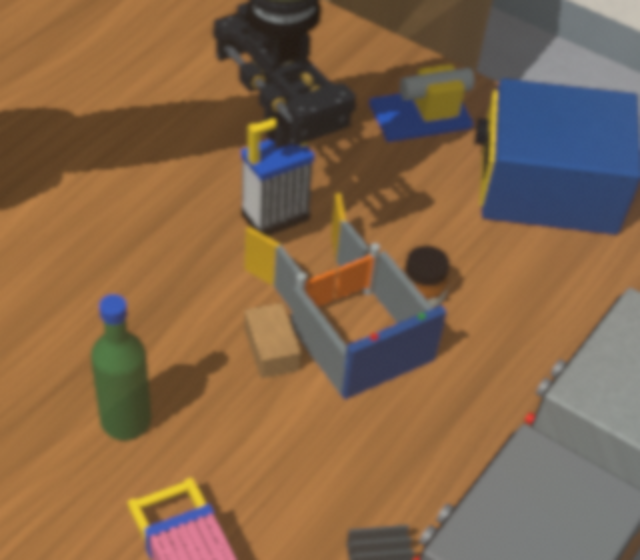

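The picture shows the module upright and held, in front of the flared guides (foot at 277,222; gate at 340,283), nothing touched. Lower and push in.

>>> drive_tool(targets=[{"tx":0.0,"ty":0.0,"tz":-0.3,"wx":0.0,"wy":0.0,"wz":0.01,"claw":-1.0},{"tx":0.0,"ty":0.0,"tz":-0.26,"wx":0.0,"wy":0.0,"wz":0.0,"claw":-1.0},{"tx":0.0,"ty":0.0,"tz":0.0,"wx":0.0,"wy":0.0,"wz":0.0,"claw":-1.0},{"tx":0.3,"ty":-0.12,"tz":0.0,"wx":0.0,"wy":0.0,"wz":0.0,"claw":-1.0},{"tx":0.4,"ty":-0.17,"tz":0.0,"wx":0.0,"wy":0.0,"wz":0.0,"claw":-1.0},{"tx":0.4,"ty":-0.17,"tz":0.0,"wx":0.0,"wy":0.0,"wz":0.0,"claw":-1.0},{"tx":0.4,"ty":-0.17,"tz":0.0,"wx":0.0,"wy":0.0,"wz":0.0,"claw":-1.0},{"tx":0.3,"ty":-0.13,"tz":0.0,"wx":0.0,"wy":0.0,"wz":0.0,"claw":-1.0}])

```text
clock: 15.0
tool_pos: [0.4501, 0.3048, 0.134]
eef_rot: [0.837, 0.547, 0.011, 0.019]
contact_force: [0.2, -0.5, -5.9]
opening: 0.067
finger_force: 60.7
```

```bash
python3 - <<'E'
from h import *
dockpos();modpos()
E
```

```text
dock -0.076 -0.0007 z 0.134 yaw -23.69 F [ 0.2 -0.5 -5.9] M [ 0.03  0.06 -0.04] op 0.067
scene -0.04 158 b [-0.0355  0.0293] a [-0.0163  0.0273]
scene -0.06 239 b [-0.0528  0.0472] a [-0.015   0.0423]
scene -0.08 304 b [-0.0582  0.0449] a [-0.0206  0.0478]
scene -0.1 252 b [-0.0583  0.0439] a [-0.0212  0.0469]
top -0.04 50 b [-0.0367  0.0162] a [-0.0133  0.0293]
top -0.06 176 b [-0.0568  0.0443] a [-0.0183  0.0425]
top -0.08 151 b [-0.0579  0.0157] a [-0.0154  0.0438]
top -0.1 123 b [-0.0588  0.0165] a [-0.016   0.0448]
```

>>> drive_tool(targets=[{"tx":0.4,"ty":-0.17,"tz":0.0,"wx":0.0,"wy":0.0,"wz":0.0,"claw":-1.0},{"tx":0.4,"ty":-0.17,"tz":0.0,"wx":0.0,"wy":0.0,"wz":0.0,"claw":-1.0},{"tx":0.4,"ty":-0.17,"tz":0.0,"wx":0.0,"wy":0.0,"wz":0.0,"claw":-1.0},{"tx":0.4,"ty":-0.17,"tz":0.0,"wx":0.0,"wy":0.0,"wz":0.0,"claw":-1.0},{"tx":0.4,"ty":-0.17,"tz":0.0,"wx":0.0,"wy":0.0,"wz":0.0,"claw":-1.0},{"tx":0.4,"ty":-0.17,"tz":0.0,"wx":0.0,"wy":0.0,"wz":0.0,"claw":-1.0},{"tx":0.4,"ty":-0.17,"tz":0.0,"wx":0.0,"wy":0.0,"wz":0.0,"claw":-1.0},{"tx":0.4,"ty":-0.17,"tz":0.0,"wx":0.0,"wy":0.0,"wz":0.0,"claw":-1.0}])

```text
clock: 15.9
tool_pos: [0.5452, 0.2645, 0.1339]
eef_rot: [0.836, 0.548, 0.011, 0.019]
contact_force: [-0.7, -0.2, -6.5]
opening: 0.065
finger_force: 60.7
```

```bash
python3 - <<'E'
from h import *
dockpos();modpos()
E
```

```text
dock 0.0273 0.0005 z 0.1339 yaw -23.57 F [-0.7 -0.2 -6.5] M [ 0.    0.05 -0.04] op 0.065
scene -0.04 160 b [-0.0355  0.0286] a [-0.0146  0.0271]
scene -0.06 285 b [-0.0576  0.0566] a [-0.027   0.0436]
scene -0.08 393 b [-0.0595  0.0545] a [-0.0351  0.0458]
scene -0.1 289 b [-0.0598  0.0545] a [-0.0199  0.0461]
top -0.04 43 b [-0.0373  0.0051] a [-0.0117  0.03  ]
top -0.06 228 b [-0.0593  0.0573] a [-0.0449  0.0478]
top -0.08 150 b [-0.0529  0.0519] a [-0.045   0.0455]
top -0.1 113 b [-0.0534  0.052 ] a [-0.0457  0.0452]
```

>>> drive_tool(targets=[{"tx":0.4,"ty":-0.17,"tz":0.0,"wx":0.0,"wy":0.0,"wz":0.0,"claw":-1.0},{"tx":0.4,"ty":-0.17,"tz":0.0,"wx":0.0,"wy":0.0,"wz":0.0,"claw":-1.0},{"tx":0.4,"ty":-0.17,"tz":0.0,"wx":0.0,"wy":0.0,"wz":0.0,"claw":-1.0},{"tx":0.2,"ty":-0.09,"tz":0.0,"wx":0.0,"wy":0.0,"wz":0.0,"claw":-1.0},{"tx":0.1,"ty":-0.05,"tz":0.0,"wx":0.0,"wy":0.0,"wz":0.0,"claw":-1.0},{"tx":0.0,"ty":0.0,"tz":0.0,"wx":0.0,"wy":0.0,"wz":0.0,"claw":-1.0},{"tx":0.0,"ty":0.0,"tz":0.0,"wx":0.0,"wy":0.0,"wz":0.0,"claw":-1.0},{"tx":0.0,"ty":0.0,"tz":0.0,"wx":0.0,"wy":0.0,"wz":0.0,"claw":-1.0}])

```text
clock: 16.8
tool_pos: [0.5883, 0.2464, 0.1339]
eef_rot: [0.836, 0.548, 0.01, 0.018]
contact_force: [-0.6, 0.8, -6.3]
opening: 0.061
finger_force: 60.7
```

```bash
python3 - <<'E'
from h import *
dockpos();modpos()
E
```

```text
dock 0.074 0.0012 z 0.1339 yaw -23.48 F [-0.6  0.8 -6.3] M [ 0.06  0.02 -0.01] op 0.061
scene -0.04 217 b [-0.0394  0.0412] a [-0.0161  0.0477]
scene -0.06 463 b [-0.0591  0.055 ] a [-0.0238  0.0495]
scene -0.08 337 b [-0.0598  0.0538] a [-0.0399  0.0496]
scene -0.1 275 b [-0.0597  0.052 ] a [-0.0425  0.0496]
top -0.04 141 b [-0.0556  0.051 ] a [-0.0079  0.0478]
top -0.06 147 b [-0.0595  0.0531] a [-0.0408  0.04  ]
top -0.08 53 b [-0.0361  0.0503] a [-0.0172  0.0347]
top -0.1 60 b [-0.0365  0.0156] a [-0.0167  0.0361]
```

>>> drive_tool(targets=[{"tx":0.1,"ty":-0.05,"tz":0.0,"wx":0.0,"wy":0.0,"wz":0.0,"claw":-1.0},{"tx":0.1,"ty":-0.05,"tz":0.0,"wx":0.0,"wy":0.0,"wz":0.0,"claw":-1.0},{"tx":0.07,"ty":-0.03,"tz":0.0,"wx":0.0,"wy":0.0,"wz":0.0,"claw":-1.0},{"tx":0.0,"ty":0.0,"tz":-0.03,"wx":0.0,"wy":0.0,"wz":0.0,"claw":-1.0},{"tx":0.0,"ty":0.0,"tz":-0.03,"wx":0.0,"wy":0.0,"wz":0.0,"claw":-1.0},{"tx":0.0,"ty":0.0,"tz":-0.03,"wx":0.0,"wy":0.0,"wz":0.0,"claw":-1.0},{"tx":0.0,"ty":0.0,"tz":0.0,"wx":0.0,"wy":0.0,"wz":0.0,"claw":-1.0},{"tx":0.0,"ty":0.0,"tz":0.0,"wx":0.0,"wy":0.0,"wz":0.0,"claw":-1.0}])

```text
clock: 17.7
tool_pos: [0.597, 0.2419, 0.1312]
eef_rot: [0.836, 0.548, 0.011, 0.019]
contact_force: [-0.1, -0.1, -6.7]
opening: 0.065
finger_force: 60.7
```

```bash
python3 - <<'E'
from h import *
dockpos()
E
```

```text
dock 0.0838 0.0005 z 0.1312 yaw -23.54 F [-0.1 -0.1 -6.7] M [0.06 0.12 0.01] op 0.065
```

Advance 3 mm and lower 2 mm, watching the force.

>>> drive_tool(targets=[{"tx":0.03,"ty":-0.01,"tz":0.0,"wx":0.0,"wy":0.0,"wz":0.0,"claw":-1.0},{"tx":0.03,"ty":-0.01,"tz":0.0,"wx":0.0,"wy":0.0,"wz":0.0,"claw":-1.0},{"tx":0.02,"ty":-0.01,"tz":0.0,"wx":0.0,"wy":0.0,"wz":0.0,"claw":-1.0},{"tx":0.0,"ty":0.0,"tz":-0.03,"wx":0.0,"wy":0.0,"wz":0.0,"claw":-1.0},{"tx":0.0,"ty":0.0,"tz":-0.03,"wx":0.0,"wy":0.0,"wz":0.0,"claw":-1.0},{"tx":0.0,"ty":0.0,"tz":0.0,"wx":0.0,"wy":0.0,"wz":0.0,"claw":-1.0},{"tx":0.0,"ty":0.0,"tz":0.0,"wx":0.0,"wy":0.0,"wz":0.0,"claw":-1.0},{"tx":0.0,"ty":0.0,"tz":0.0,"wx":0.0,"wy":0.0,"wz":0.0,"claw":-1.0}])

```text
clock: 18.5
tool_pos: [0.5994, 0.2409, 0.1293]
eef_rot: [0.836, 0.548, 0.01, 0.019]
contact_force: [-1.6, -0.7, -6.6]
opening: 0.061
finger_force: 60.7
```

```bash
python3 - <<'E'
from h import *
dockpos()
s=vision.snapshot('scene');cv2.imwrite('pics/s6c.png',cv2.resize(s['image'][40:240,280:480],None,fx=3,fy=3))
E
```

```text
dock 0.0864 0.0005 z 0.1293 yaw -23.55 F [-1.6 -0.7 -6.6] M [0.12 0.3  0.  ] op 0.061
```

View pics/s6c.png

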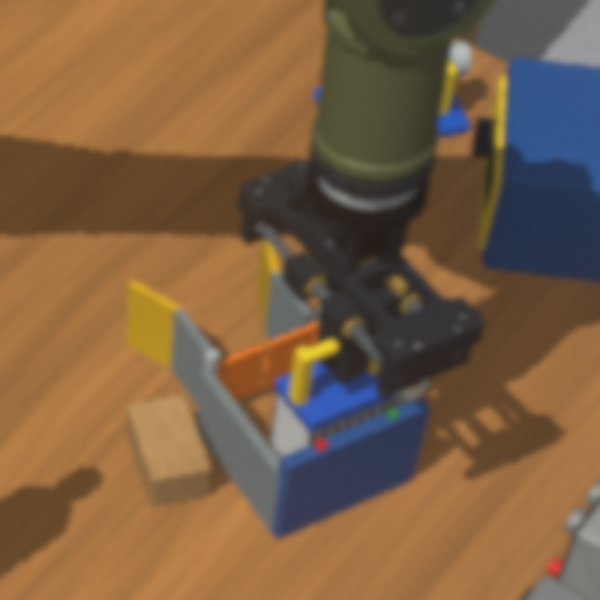

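The crop shows the module against the blue stop inside the bay with the orange leaves shut behind it (260,360). It still hangs by its weight, so lower the last millimetres.

>>> drive_tool(targets=[{"tx":0.0,"ty":0.0,"tz":-0.03,"wx":0.0,"wy":0.0,"wz":0.0,"claw":-1.0},{"tx":0.0,"ty":0.0,"tz":-0.03,"wx":0.0,"wy":0.0,"wz":0.0,"claw":-1.0},{"tx":0.0,"ty":0.0,"tz":0.0,"wx":0.0,"wy":0.0,"wz":0.0,"claw":-1.0},{"tx":0.0,"ty":0.0,"tz":0.0,"wx":0.0,"wy":0.0,"wz":0.0,"claw":-1.0},{"tx":0.0,"ty":0.0,"tz":0.0,"wx":0.0,"wy":0.0,"wz":0.0,"claw":-1.0},{"tx":0.0,"ty":0.0,"tz":0.0,"wx":0.0,"wy":0.0,"wz":0.0,"claw":-1.0},{"tx":0.0,"ty":0.0,"tz":0.0,"wx":0.0,"wy":0.0,"wz":0.0,"claw":-1.0},{"tx":0.0,"ty":0.0,"tz":0.0,"wx":0.0,"wy":0.0,"wz":0.0,"claw":-1.0}])

```text
clock: 19.35
tool_pos: [0.5995, 0.241, 0.1276]
eef_rot: [0.836, 0.548, 0.011, 0.019]
contact_force: [-0.7, 0.2, -6.2]
opening: 0.065
finger_force: 60.7
```

```bash
python3 - <<'E'
from h import *
dockpos()
E
```

```text
dock 0.0864 0.0006 z 0.1276 yaw -23.55 F [-0.7  0.2 -6.2] M [ 0.17  0.37 -0.07] op 0.065
```

>>> drive_tool(targets=[{"tx":0.0,"ty":0.0,"tz":-0.03,"wx":0.0,"wy":0.0,"wz":0.0,"claw":-1.0},{"tx":0.0,"ty":0.0,"tz":0.0,"wx":0.0,"wy":0.0,"wz":0.0,"claw":-1.0},{"tx":0.0,"ty":0.0,"tz":-0.03,"wx":0.0,"wy":0.0,"wz":0.0,"claw":-1.0},{"tx":0.0,"ty":0.0,"tz":0.0,"wx":0.0,"wy":0.0,"wz":0.0,"claw":-1.0},{"tx":0.0,"ty":0.0,"tz":-0.02,"wx":0.0,"wy":0.0,"wz":0.0,"claw":-1.0},{"tx":0.0,"ty":0.0,"tz":0.0,"wx":0.0,"wy":0.0,"wz":0.0,"claw":-1.0},{"tx":0.0,"ty":0.0,"tz":0.0,"wx":0.0,"wy":0.0,"wz":0.0,"claw":-1.0},{"tx":0.0,"ty":0.0,"tz":0.0,"wx":0.0,"wy":0.0,"wz":0.0,"claw":-1.0}])

```text
clock: 20.15
tool_pos: [0.5995, 0.2409, 0.1252]
eef_rot: [0.836, 0.548, 0.011, 0.019]
contact_force: [-1.0, 0.2, -5.8]
opening: 0.067
finger_force: 60.7
```

```bash
python3 - <<'E'
from h import *
dockpos()
st=r.get_state()
for n in('scene','top'):
    s=vision.snapshot(n);P=pts(s);d=P[...,:2]-C;a=d@X;b=d@Y;hsv=cv2.cvtColor(s['image'],cv2.COLOR_BGR2HSV)
    m=(abs(b)<.04)&(a>.04)&(a<.11)&(P[...,2]>.09)&(P[...,2]<.12)&(cv2.inRange(hsv,(100,120,60),(130,255,255))>0)
    print(n,m.sum(),'blue head z',np.percentile(P[m][:,2],[5,50,95]).round(4),'a',np.percentile(a[m],[2,98]).round(4),'b',np.percentile(b[m],[2,98]).round(4))
    f=np.polyfit(a[m],P[m][:,2],1);print('slope',f)
    y=(abs(b)<.05)&(a>.04)&(a<.13)&(P[...,2]>.11)&(cv2.inRange(hsv,(20,120,100),(38,255,255))>0);print('rod top',np.percentile(P[y][:,2],[5,50,95]).round(4) if y.any() else '')
E
```

```text
dock 0.0865 0.0006 z 0.1252 yaw -23.55 F [-1.   0.2 -5.8] M [ 0.17  0.31 -0.02] op 0.067
scene 298 blue head z [0.0975 0.1016 0.1041] a [0.0666 0.1099] b [-0.0359  0.0207]
slope [-0.0126939  0.102531 ]
rod top [0.1151 0.1456 0.364 ]
top 246 blue head z [0.0999 0.1025 0.1054] a [0.0631 0.1093] b [-0.0366 -0.0084]
slope [0.00409574 0.10228838]
rod top [0.1204 0.1477 0.2034]
```

Head top at 102 mm and level, so about 2 mm still to go.

>>> drive_tool(targets=[{"tx":0.0,"ty":0.0,"tz":-0.03,"wx":0.0,"wy":0.0,"wz":0.0,"claw":-1.0},{"tx":0.0,"ty":0.0,"tz":0.0,"wx":0.0,"wy":0.0,"wz":0.0,"claw":-1.0},{"tx":0.0,"ty":0.0,"tz":-0.03,"wx":0.0,"wy":0.0,"wz":0.0,"claw":-1.0},{"tx":0.0,"ty":0.0,"tz":0.0,"wx":0.0,"wy":0.0,"wz":0.0,"claw":-1.0},{"tx":0.0,"ty":0.0,"tz":0.0,"wx":0.0,"wy":0.0,"wz":0.0,"claw":-1.0},{"tx":0.0,"ty":0.0,"tz":0.0,"wx":0.0,"wy":0.0,"wz":0.0,"claw":-1.0},{"tx":0.0,"ty":0.0,"tz":0.0,"wx":0.0,"wy":0.0,"wz":0.0,"claw":-1.0},{"tx":0.0,"ty":0.0,"tz":0.0,"wx":0.0,"wy":0.0,"wz":0.0,"claw":-1.0}])

```text
clock: 21.05
tool_pos: [0.5995, 0.2409, 0.1233]
eef_rot: [0.836, 0.548, 0.011, 0.019]
contact_force: [-0.7, -0.6, -6.2]
opening: 0.07
finger_force: 60.7
```

```bash
python3 - <<'E'
from h import *
dockpos()
E
```

```text
dock 0.0865 0.0006 z 0.1233 yaw -23.55 F [-0.7 -0.6 -6.2] M [ 0.08  0.3  -0.04] op 0.07
```

>>> drive_tool(targets=[{"tx":0.0,"ty":0.0,"tz":-0.03,"wx":0.0,"wy":0.0,"wz":0.0,"claw":-1.0},{"tx":0.0,"ty":0.0,"tz":0.0,"wx":0.0,"wy":0.0,"wz":0.0,"claw":-1.0},{"tx":0.0,"ty":0.0,"tz":-0.03,"wx":0.0,"wy":0.0,"wz":0.0,"claw":-1.0},{"tx":0.0,"ty":0.0,"tz":0.0,"wx":0.0,"wy":0.0,"wz":0.0,"claw":-1.0},{"tx":0.0,"ty":0.0,"tz":0.0,"wx":0.0,"wy":0.0,"wz":0.0,"claw":-1.0},{"tx":0.0,"ty":0.0,"tz":0.0,"wx":0.0,"wy":0.0,"wz":0.0,"claw":-1.0},{"tx":0.0,"ty":0.0,"tz":0.0,"wx":0.0,"wy":0.0,"wz":0.0,"claw":-1.0},{"tx":0.0,"ty":0.0,"tz":0.0,"wx":0.0,"wy":0.0,"wz":0.0,"claw":-1.0}])

```text
clock: 21.85
tool_pos: [0.5999, 0.2411, 0.1231]
eef_rot: [0.836, 0.548, 0.011, 0.019]
contact_force: [-2.8, -1.3, 5.0]
opening: 0.065
finger_force: 60.2
```

```bash
cat >>h.py <<'E'
def head():
    for n in('scene','top'):
        s=vision.snapshot(n);P=pts(s);d=P[...,:2]-C;a=d@X;b=d@Y;hsv=cv2.cvtColor(s['image'],cv2.COLOR_BGR2HSV)
        m=(abs(b)<.045)&(a>.04)&(a<.11)&(P[...,2]>.09)&(P[...,2]<.12)&(cv2.inRange(hsv,(100,120,60),(130,255,255))>0)
        print(n,m.sum(),'head z',np.percentile(P[m][:,2],[5,50,95]).round(4),'a',np.percentile(a[m],[2,98]).round(4),'b',np.percentile(b[m],[2,98]).round(4),'slope',np.polyfit(a[m],P[m][:,2],1)[0].round(3))
        k=(cv2.inRange(hsv,(5,170,120),(16,255,255))>0)&(abs(a)<.05)&(abs(b)<.06)&(P[...,2]>.03);print(' leaf a',np.percentile(a[k],[5,50,95]).round(4) if k.any() else '')
        if n=='scene':S=s
    return S
E
python3 - <<'E'
from h import *
dockpos();head()
E
```

```text
dock 0.0868 0.0009 z 0.1231 yaw -23.56 F [-2.8 -1.3  5. ] M [-0.35  0.7  -0.08] op 0.065
scene 301 head z [0.0944 0.0991 0.1023] a [0.0665 0.1096] b [-0.0353  0.0217] slope -0.011
 leaf a [-0.0027  0.0001  0.0028]
top 243 head z [0.098  0.1007 0.1035] a [0.0636 0.1093] b [-0.0364 -0.0077] slope -0.006
 leaf a [-0.0021  0.0004  0.0006]
```

Foot is on the bench (Fz +5 N), head front at 110 mm, leaves at 0. Release and lift away.

>>> drive_tool(targets=[{"tx":0.0,"ty":0.0,"tz":0.0,"wx":0.0,"wy":0.0,"wz":0.0,"claw":-0.7},{"tx":0.0,"ty":0.0,"tz":0.0,"wx":0.0,"wy":0.0,"wz":0.0,"claw":-0.4},{"tx":0.0,"ty":0.0,"tz":0.0,"wx":0.0,"wy":0.0,"wz":0.0,"claw":-0.3},{"tx":0.0,"ty":0.0,"tz":0.0,"wx":0.0,"wy":0.0,"wz":0.0,"claw":-0.3},{"tx":0.0,"ty":0.0,"tz":0.2,"wx":0.0,"wy":0.0,"wz":0.0,"claw":-0.3},{"tx":0.0,"ty":0.0,"tz":0.4,"wx":0.0,"wy":0.0,"wz":0.0,"claw":-0.3},{"tx":0.0,"ty":0.0,"tz":0.6,"wx":0.0,"wy":0.0,"wz":0.0,"claw":-0.3},{"tx":0.0,"ty":0.0,"tz":0.8,"wx":0.0,"wy":0.0,"wz":0.0,"claw":-0.3}])

```text
clock: 22.75
tool_pos: [0.5992, 0.2409, 0.1824]
eef_rot: [0.836, 0.548, 0.01, 0.019]
contact_force: [0.5, -0.0, -0.3]
opening: 0.348
finger_force: 0.0
```

>>> drive_tool(targets=[{"tx":-0.1,"ty":0.0,"tz":0.8,"wx":0.0,"wy":0.0,"wz":0.0,"claw":-0.3},{"tx":-0.2,"ty":0.0,"tz":0.8,"wx":0.0,"wy":0.0,"wz":0.0,"claw":-0.3},{"tx":-0.6,"ty":0.0,"tz":0.6,"wx":0.0,"wy":0.0,"wz":0.0,"claw":-0.3},{"tx":-0.8,"ty":0.0,"tz":0.3,"wx":0.0,"wy":0.0,"wz":0.0,"claw":-0.3},{"tx":-0.8,"ty":0.0,"tz":0.0,"wx":0.0,"wy":0.0,"wz":0.0,"claw":-0.3},{"tx":-0.5,"ty":0.0,"tz":0.0,"wx":0.0,"wy":0.0,"wz":0.0,"claw":-0.3},{"tx":0.0,"ty":0.0,"tz":0.0,"wx":0.0,"wy":0.0,"wz":0.0,"claw":-0.3},{"tx":0.0,"ty":0.0,"tz":0.0,"wx":0.0,"wy":0.0,"wz":0.0,"claw":-0.3}])

```text
clock: 23.55
tool_pos: [0.5104, 0.2411, 0.2575]
eef_rot: [0.836, 0.548, 0.012, 0.019]
contact_force: [0.5, -0.2, 0.1]
opening: 0.353
finger_force: 0.0
```

```bash
python3 - <<'E'
from h import *
dockpos();s=head();cv2.imwrite('pics/s7.png',s['image'])
E
```

```text
dock 0.0047 -0.0349 z 0.2575 yaw -23.55 F [ 0.5 -0.2  0.1] M [-0.01 -0.06  0.02] op 0.353
scene 437 head z [0.0956 0.0992 0.1025] a [0.0658 0.1097] b [-0.0351  0.0305] slope -0.006
 leaf a [-0.0032 -0.      0.0025]
top 459 head z [0.0979 0.1008 0.1033] a [0.0635 0.1095] b [-0.0362  0.0307] slope 0.005
 leaf a [-0.0029  0.0002  0.0009]
```

View pics/s7.png

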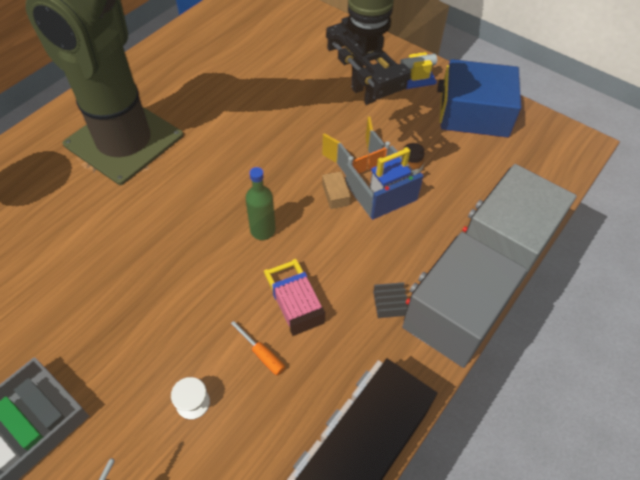

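The module stands upright at home in the dock (395,170), its leaves are shut, the gripper is clear, and the other things are where they were.

```bash
python3 -c "
from plant import workorder;print(workorder.finish_job())"
```

```text
the job is handed in; nothing more can be done
None
```

The module stands upright at home against the blue back stop, pushed through the gate along the low lane; both leaves are shut behind it, the gripper is clear, and the other things look untouched. The job was handed in at about 24 s, and no verdict was shown. Easing to 18 N left the module 14° off plumb, so I rocked the tool until it hung plumb (about 1° by the depth fit) and still before regripping at 60 N.

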